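Edge the pocket mirror out of the caddy

ROBOT

A 6-joint arm with a two-finger parallel gripper is mounted at the origin on the work surface. World frame = base frame: x ahead of the robot, y to its left, z up, the work surface at z = 0. Lengths are in m, angles in degrees, forces in N, time in s.
With the tool pointing down it reaches from about 0.4 to 0.825 m from the base axis. Payload 7 kg.
Tool frame: the origin (TCP) lies on the centre line of the jaws, within the pads' length; the fingertips stand 11 mm ahead of it and the grasp point (between the pads) lies 8 mm behind it; z points along the fingers, y is the line along which they close (so a half turn about z gives the same grasp; the last joint's range is limited). The gripper opens to 88 mm and grips with 3 to 60 N. Pads are 19 mm wide; open, the fingers measure 130 mm over their backs; the gripper's body (78 mm by 193 mm) begins 47 mm behind the grasp point.
Start: joints at [84.632, 20.546, 0.682, 0, -70.136, -16.507], TCP at [0.252, 0.626, 0.238] pointing down, gripper open.
Joint ranges: [-176.03, 176.03], [-82.01, 121.73], [-58.28, 71.71], [-173.87, 95.51], [-174.79, -0.11], [-173.66, 173.66]. Speed limits (degrees/s): [136.94, 136.94, 172.46, 180, 180, 180].

INTERFACE

Orientations are given as [roll, pitch, yaw] about the fixed x, y, z axes, in that order (R = Rz(yaw) Ry(pitch) Rx(roll)).
In Python, from plant import r, capture, camera_model, job gives the robot as it stands.
- The arm moves only by the tool drive_tool, never from a script. Its argument "increments" is a list that holds one entry, the list of rows, each a list of 5 numbers: the gripper's target within -1 to 1 (fully open at 1, half-way at 0, shut at -1), then the shift along the tool's x, y, z scaled (see below), then the turn about the tool's z scaled (see below). In form: [[[gripper, tx, ty, tz, roll], ...]]. A call has 1 to 5 rows; each row is the pose to reach, as a shift and turn from the pose commanded when the call began, along the tool's axes at that moment, turning the shorter way round; what a row does not reach only later rows make up. The controller multiplies each number of a shift by 120 mm and each number of a turn by 360 degrees. A row lasts 1/8 s, in which the tool goes at most 62.5 mm and 10.7 degrees, less where a joint would pass 70% of its speed; a pose out of reach is approached as far as the arm can. A call with a number of a shift or a turn outside -1 to 1 is refused whole. A call with a gripper value outside its range is refused whole. The fingers move at their own pace and stop on an object; "squeeze" is the grip in N (left out, the last holds). Time passes only in rows, so rows that repeat a pose let the fingers close. It gives the time, the measured TCP pose, the force, the opening and the grip force at its end, in the units of the state.
- r.get_state(): the state, without advancing time (a new reading comes with each control period).
- capture(name): name is "side" or "top" or "wrist"; returns the picture (480x640x3 uint8, red, green, blue); there is no depth.
- camera_model(name): a dict with "camera_matrix" (3x3 intrinsics, pixels), "rvec" (rotation vector, rad) and "tvec" (3), from world to camera coordinates, as OpenCV has them. Camera axes: x right, y down, z forward; pixel columns grow to the right and rows downward; lengths in m; the calibration is good to about 2 mm. A picture is of the moment at which its call begins: read the wrist's pose just before it. camera_model takes no time and is no camera call; for the wrist camera it gives the pose at the moment of the call.
- job.close_job(): hands the job in; it is judged then, once.
The state is a dict: "time_s": time; "joints": joint angles; "qd": joint speeds; "joint_torque": joint torques, N m; "tcp_pos": TCP position; "eef_rot": TCP orientation; "contact_force": force on the tool from outside, world axes, zero at the start; "moment": the same for the moment, N m; "gripper_width": finger opening in m; "gripper_force": force on a finger pad.
Only numpy, scipy, OpenCV 4.12 (cv2) and the standard library are available. Lean on these libraries where they do the work, as an engineer would, in place of code of your own. Each camera call takes 0.05 s, during which the arm holds its last target. There are 200 camera calls.

TASK

Slide the flat teal mirror along the top tray of the grey caddy, without lifting it, out over the tray's open front edge until about a third of its length overhangs so that it can be pinched there. Leave it lying flat on the tray, pointing roughly square to the front edge, and do not disturb the hand cream tube or the nail file beside it.

Things in the scene. Friction and masses are not known exactly. Their poses are not given: they have to be found in the camera images.
- mirror_center (a point): Flat mirror, teal frame, pale glass on top: 120 mm along its x, 90 mm along its y, 10 mm thick, about 0.15 kg. The point is its centre, 5 mm above the tray floor; z up. It starts wholly on the top tray, its x within 15 degrees of the tray's x, in any of three places 130 mm apart (left, middle, right), at least 40 mm free behind it to the back wall. It slides with ordinary friction.
- tray_edge (a point): Middle of the front edge of the top tray of the fixed grey caddy, level with the tray floor, 200 mm above the white shelf. x points from the edge into the tray (away from the robot), y left along the edge, z up. Floor 260 mm deep, 420 mm wide; front open, no lip; back and side walls 4 mm thick, 22 mm above the floor. Caddy turned up to 14 degrees. Overhang is at negative x here.
- tube_center (a point): Closed white hand cream tube with an orange cap and label, lying flat in another of the three places of the top tray: about 150 mm long along its x, 48 mm wide, 26 mm high, 0.09 kg. The point is the middle of its body, 13 mm above the tray floor. A bystander: not to be moved.
- file_center (a point): Steel nail file with a black handle, lying in the remaining place of the top tray: about 153 mm long along its x, 18 mm wide, 6 mm high, 0.04 kg. The point is near its middle, 3 mm above the tray floor. A bystander: not to be moved.
Things that resemble listed ones, but are neither listed nor needed, are in the scene too. Leave any pink or yellow look-alike of the part that bears mirror_center alone.

How it is judged (in metres and radians):
At the end, for the whole second after the job is handed in: The mirror lies at rest, flat on the top tray (tilted less than 6 degrees), with 25 to 55 mm of its 120 mm length overhanging the front edge (its centre 5 to 35 mm inside the edge), its long axis within 12 degrees of square to the edge (x of mirror_center in the frame of tray_edge between 0.005 and 0.035 m and z of mirror_center in the frame of tray_edge between 0 and 0.012 m and angle between mirror_center's own z axis and vertical below 0.1 rad and angle between the x axis of mirror_center and the x axis of tray_edge, either way round below 0.21 rad and linear speed of mirror below 0.01 m/s); the robot touches nothing.
It fails at once if the mirror is lifted more than 20 mm off the tray (z of mirror_center in the frame of tray_edge above 0.025 m).
It fails at once if the mirror falls off the tray or tips more than 20 degrees (z of mirror_center in the frame of tray_edge below -0.03 m or angle between mirror_center's own z axis and vertical above 0.35 rad).
It fails at once if the hand cream tube is moved more than 15 mm (distance of tube_center from where it was at the start of the episode above 0.015 m).
It fails at once if the nail file is moved more than 15 mm (distance of file_center from where it was at the start of the episode above 0.015 m).
It also fails if it takes over 38 s, if anything falls off the work surface, if the arm or the gripper's body presses on something with over 40 N, if the wrist force passes 120 N, or if a joint passes its speed limit or range.

## Working session

There is one attempt and no reset: what is moved stays moved. The work goes in short steps, Python scripts to look and compute and a tool call to move; the robot and the scene stay as the last step left them, time stands still between calls to the robot, and variables do not carry over. Pictures are saved under pics/ and viewed, at most 10 in all, crops included, and the job is handed in when it is done.

Besides the shell and the picture viewer there is one more tool, called by a JSON object that holds its "fn" and its "kwargs", one argument or row to a line. drive_tool: Moves the arm, as the interface text tells. Its arguments: {"type":"object","properties":{"increments":{"type":"array"},"squeeze":{"type":"number"}},"required":["increments"]}

```bash
mkdir -p pics
cat > h.py <<'E'
import numpy as np,cv2
from plant import r,capture,camera_model,job
def px2w(m,uv,z):
    uv=np.array(uv,float).reshape(-1,2);K=np.array(m["camera_matrix"]);R,_=cv2.Rodrigues(np.array(m["rvec"],float));t=np.array(m["tvec"],float).ravel()
    d=(R.T@np.linalg.inv(K)@np.c_[uv,np.ones(len(uv))].T).T;c=-R.T@t
    return c+d*((z-c[2])/d[:,2])[:,None]
def save(a,n): cv2.imwrite("pics/"+n,a[:,:,::-1])
E
python3 - <<'E'
from h import *
for n in("top","side"):
    m=camera_model(n);R,_=cv2.Rodrigues(np.array(m["rvec"],float));print(n,(-R.T@np.array(m["tvec"]).ravel()).round(3))
    save(capture(n),n+"1.png")
s=r.get_state();print(s)
E
```

```text
top [0.508 0.053 1.074]
side [0.515 0.764 0.939]
{'time_s': 0.1, 'joints': array([ 8.46310320e+01,  2.05868752e+01,  6.38700682e-01, -1.77764709e-02,
       -7.01345133e+01, -1.65086004e+01]), 'qd': array([ 0.02229176, -0.02846381,  0.10554744,  0.08509109, -0.07467155,
       -0.04388018]), 'joint_torque': array([-2.70290860e-03, -5.84163773e+01,  2.93749416e+01,  7.01546252e+00,
        1.01930456e-02, -4.34076003e-05]), 'tcp_pos': array([0.25136992, 0.62599961, 0.23671893]), 'eef_rot': array([ 1.79915972e+02, -7.47566138e-03, -2.18836156e+01]), 'contact_force': array([ 0.82705542,  0.2091584 , -0.13807699]), 'moment': array([ 0.00284653, -0.02960753,  0.01836241]), 'gripper_force': 0.0, 'gripper_width': 0.08752615787791637}
```

View pics/top1.png

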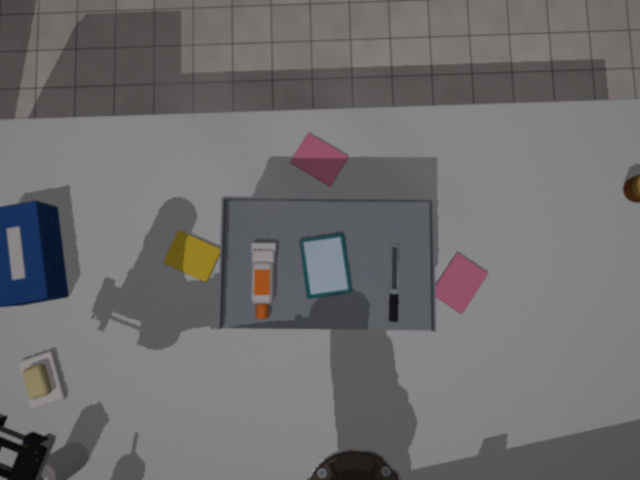

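View pics/side1.png

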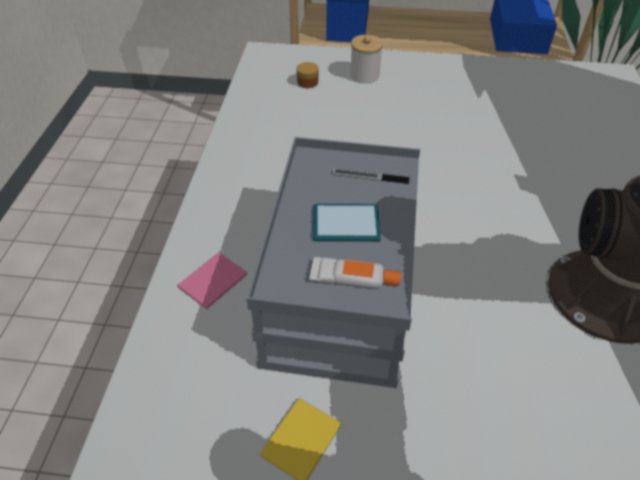

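The top view shows the caddy with its front edge along row ~329 (columns 222–434). The teal mirror is at (326,266), the tube at (262,280) and the nail file at (394,282). The mirror could be confused with the pink cards at (320,160) and (460,282) or the yellow card at (192,257). I choose the teal one at (326,266), which is the only one on the tray.

Run:
```python
from h import *
a=capture("top");m=camera_model("top")
c=cv2.resize(a[190:340,210:450],None,fx=3.2,fy=3.2,interpolation=cv2.INTER_CUBIC);save(c,"crop1.png")
# mirror: teal frame
roi=a.astype(int);mask=((roi[:,:,1]-roi[:,:,0]>22)).astype(np.uint8)
mask[:225]=0;mask[305:]=0;mask[:,:290]=0;mask[:,362:]=0
cs,_=cv2.findContours(mask,cv2.RETR_EXTERNAL,cv2.CHAIN_APPROX_NONE);k=max(cs,key=cv2.contourArea)
w=px2w(m,k[:,0,:]+0.0,.21);rc=cv2.minAreaRect((w[:,:2]*1000).astype(np.float32));print("mirror",rc)
print("corners",cv2.boxPoints(rc).round(0).tolist())
for z in(.2,.222):print(z,px2w(m,[(220,329),(434,329),(225,200),(432,200),(327,329)],z).round(3).tolist())
print("tube",px2w(m,[(262,243),(262,318),(251,290),(275,290)],.213).round(3).tolist());print("file",px2w(m,[(395,245),(393,321)],.203).round(3).tolist())
```

```text
mirror ((545.1387939453125, 50.75353240966797), (118.36909484863281, 88.08280181884766), 6.339034080505371)
corners [[481.0, 88.0], [491.0, 0.0], [609.0, 14.0], [599.0, 101.0]]
0.2 [[0.426, 0.263, 0.2], [0.414, -0.159, 0.2], [0.684, 0.251, 0.2], [0.671, -0.169, 0.2], [0.42, 0.051, 0.2]]
0.222 [[0.428, 0.257, 0.222], [0.416, -0.154, 0.222], [0.68, 0.246, 0.222], [0.667, -0.164, 0.222], [0.422, 0.051, 0.222]]
tube [[0.593, 0.175, 0.213], [0.446, 0.177, 0.213], [0.501, 0.198, 0.213], [0.499, 0.151, 0.213]]
file [[0.582, -0.09, 0.203], [0.432, -0.079, 0.203]]
```

View pics/crop1.png

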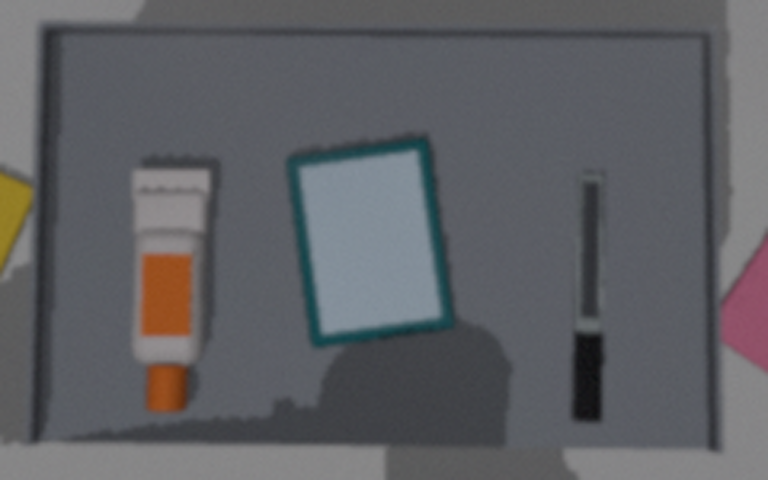

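The corners measure 118 x 88 mm, which fits 120 x 90, and the tray measures 422 x 258 mm, which also fits. The edge middle is at about (0.420, 0.052) with the tray yaw at −1.6°. The mirror is at (0.545, 0.051) with yaw +6.3°. The crop confirms the teal mirror between the tube and the file.

Plan: half-open the fingers, square them to the tray, lower them behind the mirror at x≈0.64, and push it about 105 mm towards −x. Two contact points should also square the mirror up.

{"fn": "drive_tool", "kwargs": {
  "increments": [
    [[0,0,0,-0.5,0],[0,0.3,0.2,-0.6,0],[0,0.6,0.42,-0.6,0],[0,0.95,0.66,-0.6,0],[0,0.95,0.66,-0.6,0]]
  ]
}}

```text
time_s: 0.78
tcp_pos: [0.3292, 0.5079, 0.3102]
eef_rot: [-180.0, -0.0, -22.0]
contact_force: [0.7, 1.2, 0.4]
gripper_width: 0.0459
gripper_force: 0.0
```

{"fn": "drive_tool", "kwargs": {
  "increments": [
    [[0,0.4,0.28,0,0],[0,0.8,0.56,0,0],[0,0.95,0.66,0,0],[0,0.95,0.66,0,0]]
  ]
}}

```text
time_s: 1.27
tcp_pos: [0.4046, 0.3938, 0.3096]
eef_rot: [-180.0, 0.0, -22.0]
contact_force: [0.2, -0.5, -0.5]
gripper_width: 0.044
gripper_force: 0.0
```

{"fn": "drive_tool", "kwargs": {
  "increments": [
    [[0,0.4,0.28,0,0],[0,0.8,0.56,0,0],[0,0.95,0.66,0,0],[0,0.95,0.66,0,0]]
  ]
}}

```text
time_s: 1.78
tcp_pos: [0.4808, 0.2786, 0.3092]
eef_rot: [180.0, 0.0, -22.0]
contact_force: [0.3, 0.4, 0.0]
gripper_width: 0.044
gripper_force: 0.0
```

{"fn": "drive_tool", "kwargs": {
  "increments": [
    [[0,0.4,0.28,0,0],[0,0.8,0.56,0,0],[0,0.95,0.66,0,0],[0,0.95,0.66,0,0]]
  ]
}}

```text
time_s: 2.28
tcp_pos: [0.557, 0.1631, 0.309]
eef_rot: [180.0, 0.0, -21.9]
contact_force: [-0.7, -0.8, 0.7]
gripper_width: 0.0436
gripper_force: 0.0
```

{"fn": "drive_tool", "kwargs": {
  "increments": [
    [[0,0.4,0.25,0,-0.02],[0,0.8,0.5,0,-0.045],[0,0.99,0.615,0,-0.057],[0,0.99,0.615,0,-0.057],[0,0.99,0.615,0,-0.057]]
  ]
}}

```text
time_s: 2.9
tcp_pos: [0.639, 0.0515, 0.3093]
eef_rot: [-180.0, 0.0, -1.3]
contact_force: [0.4, 0.0, -0.2]
gripper_width: 0.0437
gripper_force: 0.0
```

Run:
```python
from h import *
s=r.get_state();print(s["tcp_pos"],s["eef_rot"])
save(capture("wrist"),"w1.png")
m=camera_model("wrist");K=np.array(m["camera_matrix"])
# predicted pixels of mirror corners and tray points
P=np.array([[.481,.088,.21],[.491,0,.21],[.609,.014,.21],[.599,.101,.21],[.63,.05,.2],[.675,.05,.222]])
print(cv2.projectPoints(P,np.array(m["rvec"],float),np.array(m["tvec"],float),K,None)[0][:,0].round(0).tolist())
```

```text
[0.63904381 0.05153158 0.30931757] [-1.79990001e+02  2.29045338e-02 -1.33250615e+00]
[[278.0, 449.0], [397.0, 436.0], [381.0, 290.0], [249.0, 306.0], [325.0, 256.0], [324.0, 195.0]]
```

View pics/w1.png

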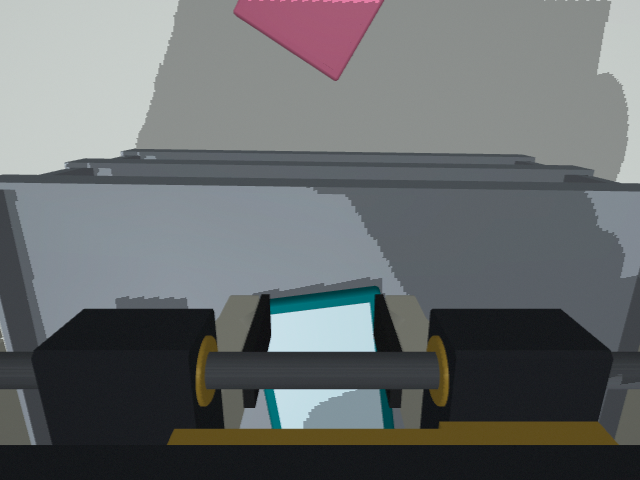

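The wrist view shows the mirror's rear edge from about (262,298) to (381,289), where I predicted it. The floor behind it is free up to the wall at row ~185. I'll lower the gripper now.

{"fn": "drive_tool", "kwargs": {
  "increments": [
    [[0,0,0,0.35,0],[0,0,0,0.6,0],[0,0,0,0.7,0],[0,0,0,0.74,0],[0,0,0,0.77,0]]
  ]
}}

```text
time_s: 3.58
tcp_pos: [0.64, 0.0502, 0.2182]
eef_rot: [-180.0, -0.1, -1.3]
contact_force: [-0.5, 0.2, 0.8]
gripper_width: 0.0436
gripper_force: 0.0
```

{"fn": "drive_tool", "kwargs": {
  "increments": [
    [[0,0,0,0.01,0],[0,0,0,0.01,0]]
  ]
}}

```text
time_s: 3.82
tcp_pos: [0.6396, 0.0497, 0.2165]
eef_rot: [-180.0, -0.0, -1.4]
contact_force: [-0.1, 0.1, 0.2]
gripper_width: 0.044
gripper_force: 0.0
```

{"fn": "drive_tool", "kwargs": {
  "increments": [
    [[0,0,0,0.015,0],[0,-0.08,0,0.015,0],[0,-0.13,0,0.015,0],[0,-0.18,0,0.015,0],[0,-0.23,0,0.015,0]]
  ]
}}

```text
time_s: 4.45
tcp_pos: [0.6114, 0.0504, 0.2144]
eef_rot: [-180.0, -0.0, -1.3]
contact_force: [0.6, 0.5, 0.3]
gripper_width: 0.0436
gripper_force: 0.3
```

{"fn": "drive_tool", "kwargs": {
  "increments": [
    [[0,-0.05,0,0,0],[0,-0.1,0,0,0],[0,-0.15,0,0,0],[0,-0.2,0,0,0],[0,-0.25,0,0,0]]
  ]
}}

```text
time_s: 5.08
tcp_pos: [0.5815, 0.0512, 0.2143]
eef_rot: [-180.0, -0.0, -1.4]
contact_force: [0.7, -0.3, 0.6]
gripper_width: 0.0438
gripper_force: 0.6
```

{"fn": "drive_tool", "kwargs": {
  "increments": [
    [[0,-0.05,0,0,0],[0,-0.1,0,0,0],[0,-0.15,0,0,0],[0,-0.2,0,0,0],[0,-0.2,0,0,0]]
  ]
}}

```text
time_s: 5.7
tcp_pos: [0.5571, 0.0516, 0.2141]
eef_rot: [-180.0, 0.0, -1.3]
contact_force: [-0.0, 0.2, 0.1]
gripper_width: 0.044
gripper_force: 0.0
```

```bash
cat >> h.py <<'E'
def pic(n,f):
    a=capture(n);save(a,f);return a
E
python3 - <<'E'
from h import *
a=pic("side","s2.png");b=pic("top","t2.png")
save(np.hstack([cv2.resize(a[110:340,220:450],(400,400)),cv2.resize(b[190:400,210:450],(400,400))]),"c2.png")
E
```

```text
(no output)
```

View pics/c2.png

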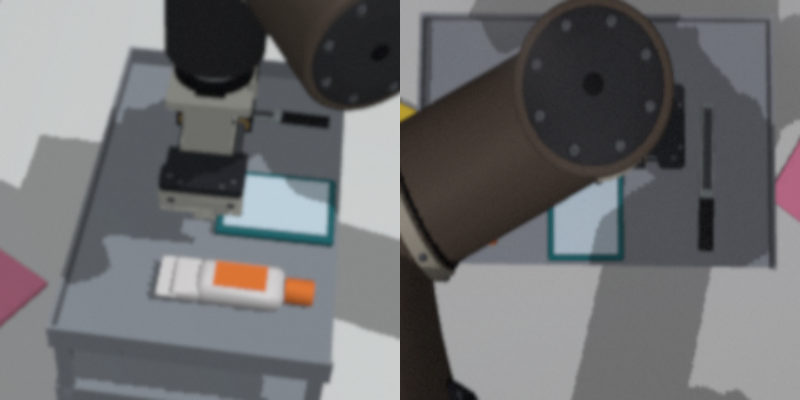

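The mirror is square now. In the top crop its front edge is at row 259 against the tray edge at row 266, so the centre is about 67 mm inside. The tube and file are untouched. About 47 mm of push remains.

{"fn": "drive_tool", "kwargs": {
  "increments": [
    [[0,-0.04,0,0,0],[0,-0.08,0,0,0],[0,-0.12,0,0,0],[0,-0.16,0,0,0],[0,-0.2,0,0,0]]
  ]
}}

```text
time_s: 6.42
tcp_pos: [0.5334, 0.0522, 0.2142]
eef_rot: [-180.0, -0.0, -1.4]
contact_force: [0.6, 0.4, -0.3]
gripper_width: 0.0436
gripper_force: 0.3
```

{"fn": "drive_tool", "kwargs": {
  "increments": [
    [[0,-0.04,0,0,0],[0,-0.08,0,0,0],[0,-0.12,0,0,0],[0,-0.16,0,0,0],[0,-0.18,0,0,0]]
  ]
}}

```text
time_s: 7.05
tcp_pos: [0.512, 0.0528, 0.2143]
eef_rot: [-180.0, -0.0, -1.3]
contact_force: [0.2, 0.1, 0.5]
gripper_width: 0.0437
gripper_force: 0.4
```

{"fn": "drive_tool", "kwargs": {
  "increments": [
    [[0,0,0,0,0],[0,0.1,0,0,0],[0,0.25,0,0,0],[0,0.25,0,0,0]]
  ]
}}

```text
time_s: 7.55
tcp_pos: [0.5439, 0.052, 0.2135]
eef_rot: [180.0, 0.0, -1.4]
contact_force: [-0.3, 0.3, -0.3]
gripper_width: 0.0437
gripper_force: 0.0
```

{"fn": "drive_tool", "kwargs": {
  "increments": [
    [[0,0,0,-0.3,0],[0,0,0,-0.6,0],[0,0.4,0,-0.9,0],[0,0.8,0,-1,0],[0,0.9,0,-1,0]]
  ]
}}

```text
time_s: 8.18
tcp_pos: [0.6526, 0.0493, 0.3336]
eef_rot: [180.0, 0.0, -1.4]
contact_force: [-0.9, -0.1, -0.6]
gripper_width: 0.0437
gripper_force: 0.0
```

Run:
```python
from h import *
a=pic("side","s3.png");b=pic("top","t3.png")
save(np.hstack([cv2.resize(a[110:340,220:450],(400,400)),cv2.resize(b[190:400,210:450],(400,400))]),"c3.png")
for n,im in(("top",b),("side",a)):
    m=camera_model(n);i=im.astype(int);mask=(i[:,:,1]-i[:,:,0]>22).astype(np.uint8)
    cs,_=cv2.findContours(mask,cv2.RETR_EXTERNAL,cv2.CHAIN_APPROX_NONE)
    for k in cs:
        if cv2.contourArea(k)<200: continue
        w=px2w(m,k[:,0,:],.21);print(n,cv2.minAreaRect((w[:,:2]*1000).astype(np.float32)))
```

```text
top ((440.74261474609375, 63.020633697509766), (88.50279235839844, 116.0103759765625), 88.38004302978516)
top ((585.0480346679688, 653.6600341796875), (197.16738891601562, 93.90047454833984), 2.3461220264434814)
side ((441.4221496582031, 68.26176452636719), (92.08729553222656, 118.08360290527344), 88.48198699951172)
side ((-163.8035430908203, -797.4613647460938), (289.0971374511719, 45.89508056640625), 75.45140075683594)
side ((-94.15657043457031, -783.923828125), (316.1903991699219, 38.52789306640625), 69.41632080078125)
side ((-5.985076904296875, -788.4580078125), (247.16331481933594, 39.846126556396484), 83.7280044555664)
side ((126.3708724975586, -750.0684814453125), (302.3366394042969, 169.64967346191406), 89.38753509521484)
```

View pics/c3.png

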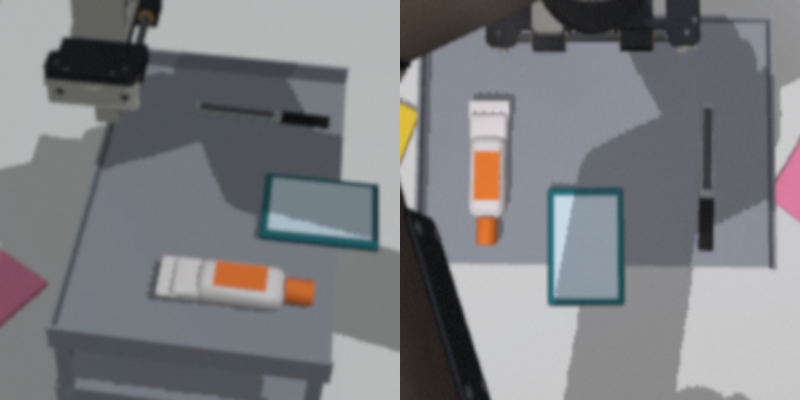

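The mirror overhangs by about 39 mm, with its centre about 21 mm inside the edge, square and flat. In the top crop its front is at row 304 and the tray edge at row 266. The tube and file have not moved and the arm is clear.

```bash
python3 -c "
from plant import job
print(job.close_job())"
```

```text
the job is handed in; nothing more can be done
None
```

I slid the mirror out over the tray's front edge and handed the job in; the verdict wasn't reported. By my last camera measurement its centre is about 21 mm inside the edge (about 39 mm overhanging), and it lies flat and square with the tube and nail file unmoved and the arm clear.

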